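Feed a tuning fork carrier through the sound tunnel flap

ROBOT

A 7-joint arm with a two-finger parallel gripper is mounted at the origin on the work surface. World frame = base frame: x ahead of the robot, y to its left, z up, the work surface at z = 0. Lengths are in mm, angles in rad, forces in N, time in s.
With the tool pointing down it reaches from about 425 to 875 mm from the base axis. Payload 4.7 kg.
Tool frame: the origin (TCP) lies at the very end of the fingers, on their centre line; the grasp point (between the pads) lies behind it (arm.grip_point_offset is the z of the grasp point in the tool frame, in mm); z points along the fingers, x is the direction in which the jaws open and shut, and the axes are right-handed (so a half turn about z gives the same grasp; the last joint's range is limited). The gripper opens to 85 mm and grips with 20 to 120 N. Pads are 22 mm wide; open, the fingers measure 114 mm over their backs; the gripper's body (76 mm by 85 mm) begins 54 mm behind the grasp point. The pads swing forward as they close: fully open they stand 13 mm farther back than shut.
Start: joints at [-1.262, 0.321, -0.07, 1.45, 0.023, 1.371, -0.057], TCP at [188.883, 621.971, 231.349] pointing down, gripper open.
Joint ranges: [-2.86, 2.86], [-0.3, 2.09], [-1.38, 1.24], [0.06, 2.45], [-1.56, 4.7], [0.09, 2.05], [-2.69, 2.69]. Speed limits (rad/s): [2.57, 2.57, 3.14, 3.14, 3.14, 3.14, 3.14].

INTERFACE

Orientations are given as [roll, pitch, yaw] about the fixed x, y, z axes, in that order (R = Rz(yaw) Ry(pitch) Rx(roll)).
In Python, from station import arm, vision gives the robot as it stands.
- The arm moves only by the tool step_arm, never from a script. Its argument "plan" is one flat list of numbers, 4 for each row, row after row: the shift along the tool's x, y, z in mm, then the turn about the tool's z in degrees. A call has exactly 10 rows; each row shifts and turns the commanded pose from where the row before left it, along the tool's axes as they then stand; what a row does not reach is not made up. A row lasts 1/10 s, in which the tool goes at most 50 mm and 8.59 degrees, less where a joint would pass 70% of its speed; a pose out of reach is approached as far as the arm can. A call with a gripper value outside its range is refused whole. "claw" is the opening, from 0 (shut) to 1 (fully open), set as the call begins (left out, the last holds). The fingers move at their own pace and stop on an object; "grip_force" is the grip in N (left out, the last holds). Time passes only in rows, so rows that do not move let the fingers close, or fill a call up. It gives the time, the measured TCP pose, the force and the opening at its end, in the units of the state.
- arm.state(): the state, without advancing time (a new reading comes with each control period).
- vision.read_camera(name): name is "scene" or "top"; returns the picture (400x640x3 uint8, blue, green, red); there is no depth.
- vision.camera_model(name): a dict with "K" (3x3 intrinsics, pixels), "dist" ([k1, k2, p1, p2, k3] as OpenCV has them; the pictures are not rectified), "world_to_cam" (4x4, takes a point from world to camera coordinates). Camera axes: x right, y up, looking along -z (the intrinsics and any distortion apply to the point x, -y, -z); pixel columns grow to the right and rows downward; lengths in mm; the calibration is good to about 2 mm. A picture is of the moment at which its call begins. camera_model takes no time and is no camera call.
- arm.hand_in(): hands the job in, once; it reports no verdict.
Trained networks look in the newest picture that a camera, given by its name, has taken for a name from the list of things; names that differ only in an ending like _2 or _b are one class to them, and where a whole thing is asked for, a point or a joint stands for the part that bears it (a point fixed in the world has none). Each returns a list of dicts, best first, with "score" (0 to 1); they miss things now and then, are a little off and sometimes report something else, mostly with a low value. They report only what shows in the picture. A call takes as long as a camera call. They do not tell look-alikes from the thing itself.
- vision.look_for(camera, query): "xyz" ([x, y, z] in mm, in world coordinates, good to about 4 mm: the middle of the surface that is visible of it).
- vision.silhouettes(camera, query): "region" (400x640 bool, what is visible of it).
- vision.spot_point(camera, query): "xyz" ([x, y, z] in mm, in world coordinates, good to about 4 mm: a listed point, or the origin of a listed thing).
The state is a dict: "t": time; "q": joint angles; "dq": joint speeds; "joint_efforts": joint torques, N m; "eef_pos": TCP position; "tool_rot": TCP orientation; "wrist_force": force on the tool from outside, world axes, zero at the start; "ft_torque": the same for the moment, N m; "grip_width": finger opening in mm.
Only numpy, scipy, OpenCV 4.12 (cv2) and the standard library are available. Lean on these libraries where they do the work, as an engineer would, in place of code of your own. Each camera call takes 0.05 s, during which the arm holds its last target. There are 200 camera calls.

TASK

With the fingertips, push the felt-lined plywood carrier that holds the steel tuning fork along its lane, nose first through the hanging flap, until the whole carrier is inside the sound tunnel and clear of the flap; then draw the fingers back out so that the flap swings shut behind it. Push steadily on the carrier's tail without shoving it into a run, do not lift or tip the carrier, and do not touch the fork. Leave the other carrier (with the copper bar) and everything else on the bench where it stands.

Things in the scene. Friction and masses are not known exactly. Their poses are not given: they have to be found in the camera images.
- tunnel: grey two-lane sound tunnel, fixed: 525 mm long (x), 224 mm wide, 94 mm high. Origin: on the bench, midway between the lanes, below the flap line; x points inwards along the lanes, z up. A level steel slide, top 30 above the bench, runs from x = -210 (open, loading end) to +200 (buffers). Lanes 72 wide, centred at y = +46 and -46; outside the flaps between aluminium guides 14 above the slide
- left_mouth (a point): point on the slide surface (30 mm above the bench), at the flap line, in the middle of the left lane (tunnel y = +46)
- right_mouth (a point): the same point of the right lane (tunnel y = -46)
- lintel (a point): lower front edge of the lintel, 84 above the bench on the flap line, midway between the lanes; the lintel is 14 deep (x = 0 to 14), its top 89 above the bench. Behind it a clear window roofs the lanes, 91 at the highest; the housing at the far end is 92 high. Fingers tilted forward 30 to 45 degrees can follow the carrier 20 to 25 mm in below the lintel; upright ones cannot
- flap_left (a joint): blue flap hanging in the left mouth, 68 wide, 5 thick, 60 g, hinged along its top 80 above the bench, lower edge 15 above the slide (35 below the hinge), with a soft black brush fringe below. 0 = shut, positive = swung inwards (rad), to 1.45. Opens inwards only, pushed by the carrier (under 1 N), rides on its rails, drops shut within 1 s once the carrier's tail is 16 mm past the flap line and no finger is under it
- flap_right (a joint): the same flap in the right mouth
- fork_carrier: the carrier to push: plywood sled lined with dark green felt, 120 long (x, nose at +x towards the tunnel), 66 wide, 0.2 to 0.5 kg, loose on the slide in either lane, outside the flap. Origin: centre of its underside. At its tail (-x) stands an aluminium end plate, 62 wide, 6 thick, top 18 above the underside, at its nose one 22 high; brass guard rails 30 high along both sides; the steel fork lies between them
- fork_carrier_push (a point): middle of the outer face of the fork carrier's tail plate, 10 above its underside (40 above the bench); this is the face to push on and the rearmost of the carrier
- fork_carrier_nose (a point): middle of the fork carrier's front face, 10 above its underside
- fork: bright steel two-tined tuning fork fixed on the fork carrier, 103 long, 25 wide over the tines, from 17 to 26 above the carrier's underside; its stem begins 10 mm ahead of the tail face, its tines point to the nose; not to be touched. Same frame as fork_carrier
- bar_carrier: the other carrier, the same but holding a flat copper reference bar (100 x 12 x 7) instead of a fork, loose in the other lane; stays where it is. Origin: centre of its underside
- handbell: small brass handbell with dark wooden handle, 60 wide, 103 high, upright beside the left guide. Origin: centre of its underside
- stand_base: black iron tuning fork stand base, round, 84 wide, 48 high, beside the right guide. Origin: centre of its underside
- bell_jar: frosted glass bell jar, 132 wide, 186 high, right of the tunnel. Origin: centre of its underside
- ball_center (a point): centre of the chrome steel ball, 25 diameter, lying in a cork ring on the right of the bench
- ebonite_rod: black rod with round tips, 200 long, 13 thick, lying in a wooden tray on the left of the bench. Origin: middle of its underside
- mallet: small mallet with black rubber head and light handle, 170 long, lying at the right. Origin: on the bench, near its middle
Not all that is in view belongs to the job. What is shaped like the fork_carrier but purple is not meant.

How it is judged:
By the outcome, as a careful person would: the job done as asked, in the order asked, and still so for the second after the job is handed in, with the robot touching nothing.
It also fails if it takes over 45 s, if anything falls off the work surface, if the arm or the gripper's body presses on something with over 40 N, if the wrist force passes 120 N, or if a joint passes its speed limit or range.

## Working session

There is one attempt and no reset: what is moved stays moved. The work goes in short steps, Python scripts to look and compute and a tool call to move; the robot and the scene stay as the last step left them, time stands still between calls to the robot, and variables do not carry over. Pictures are saved under pics/ and viewed, about 8 in all and at most 12, crops included, and the job is handed in when it is done.

Besides the shell and the picture viewer there is one more tool, called after "Request:" as name(argument=value, ...) on one line, values as JSON. step_arm: Moves the arm, as the interface text tells. Its arguments: {"type":"object","properties":{"plan":{"type":"array","items":{"type":"number"}},"claw":{"type":"number"},"grip_force":{"type":"number"}},"required":["plan"]}

```bash
mkdir -p pics; ls; python3 - <<'E'
from station import arm, vision
import cv2,numpy as np
np.set_printoptions(precision=1,suppress=True)
for c in("scene","top"): cv2.imwrite(f"pics/{c}0.png",vision.read_camera(c))
for c in("scene","top"):
  for q in("left_mouth","right_mouth","lintel","fork_carrier_push","fork_carrier_nose","fork_carrier","bar_carrier","fork","tunnel","handbell","stand_base","bell_jar"):
    print(c,q,[(np.array(r["xyz"]),round(r["score"],2)) for r in vision.spot_point(c,q)[:3]])
s=arm.state();print(s["t"],s["tool_rot"],s["eef_pos"],s["wrist_force"],s["grip_width"],arm.grip_point_offset)
E
```

```text
pics
scene left_mouth [(array([665.4,   9.6,  30.6]), 0.65), (array([ 568.3, -462.6,    0.3]), 0.36)]
scene right_mouth [(array([653.5, -79. ,  27. ]), 0.97)]
scene lintel [(array([660.3, -37.4,  83.8]), 0.78), (array([ 407.6, -373.3,   13.6]), 0.36)]
scene fork_carrier_push [(array([284.6,  65.5,   7.6]), 0.75), (array([508.5,  28.4,  41.8]), 0.63), (array([631.2,  13.8,  36.1]), 0.17)]
scene fork_carrier_nose [(array([401.1,  35.1,  13.1]), 0.97), (array([631.1,  18.4,  40.5]), 0.65)]
scene fork_carrier [(array([570.1,  18.6,  26.8]), 0.95), (array([343.1,  50.5,  -1.5]), 0.71)]
scene bar_carrier [(array([557.7, -75.7,  30.2]), 0.86)]
scene fork [(array([338.8,  52.6,   1.4]), 0.63), (array([652.8, -81.1,  27.4]), 0.59), (array([566.7,  20.6,  29. ]), 0.49)]
scene tunnel [(array([659.7, -32.1,   1.2]), 0.75), (array([508.8,  26.2,  38.7]), 0.37)]
scene handbell [(array([684. , 144.1,   0.9]), 0.59)]
scene stand_base [(array([ 585.7, -221.9,    4.5]), 0.9)]
scene bell_jar [(array([ 571. , -465.5,    2.2]), 0.84)]
top left_mouth [(array([670.9,  13. ,  28. ]), 0.85)]
top right_mouth 
[... 166 characters left out ...]
op fork_carrier_push [(array([511.3,  27.3,  37.1]), 0.64)]
top fork_carrier_nose [(array([629.6,  11.4,  37.3]), 0.62)]
top fork_carrier [(array([339.5,  55.1,   0.3]), 0.97), (array([573.8,  19.1,  30.3]), 0.62), (array([512.7,  29.3,  40.7]), 0.42)]
top bar_carrier [(array([555.6, -64.7,  33.3]), 0.67)]
top fork [(array([346.7,  55.5,   0.1]), 0.49), (array([571.2,  20.8,  30.2]), 0.44)]
top tunnel [(array([662.8, -34.8,   0.6]), 0.74)]
top handbell [(array([680. , 141.6,  -0.3]), 0.5)]
top stand_base [(array([ 587.1, -223.1,   -3.7]), 0.84)]
top bell_jar [(array([ 567.2, -464.8,   -1. ]), 0.9)]
1.3 [ 3.1 -0.   1.3] [188.9 622.  231.3] [-0.6 -0.2  0.4] 85.0625907435743 -18.700000000000003
```

View pics/scene0.png

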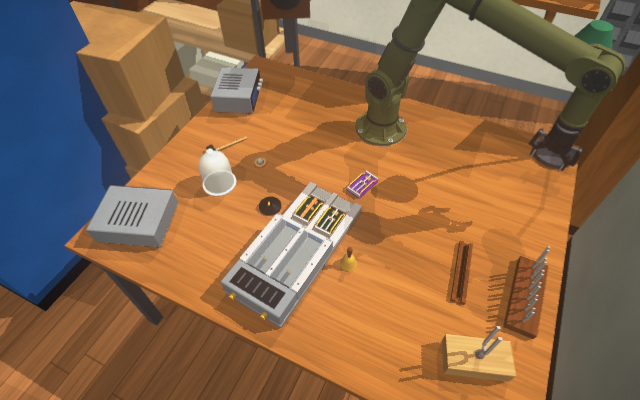

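View pics/top0.png

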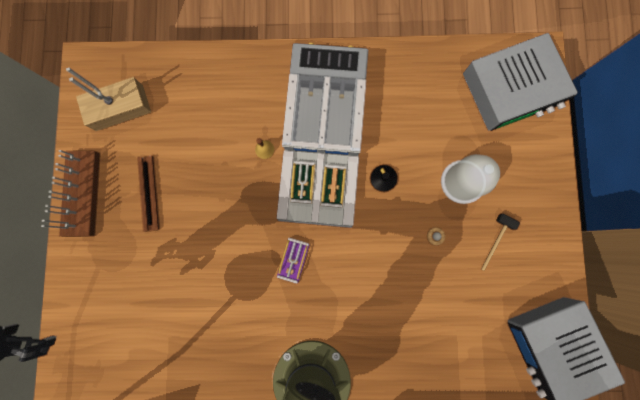

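The scene picture shows the two-lane tunnel around (290,250), with the robot behind it at (385,110). In the top picture the fork carrier is in the left lane at (303,182), nose up towards the flap line at about y=150. The copper bar carrier is at (334,185), and the purple decoy on the bench at (294,260). Next I'll fit the tunnel pose. A row can't tilt the tool directly, so I'll also check exactly how it stands now.

```bash
cat > h.py <<'E'
import numpy as np,cv2
from station import arm,vision
np.set_printoptions(precision=2,suppress=True)
def proj(c,P):
    m=vision.camera_model(c);W=np.array(m["world_to_cam"])
    p=np.atleast_2d(P)@W[:3,:3].T+W[:3,3]; p=p*[1,-1,-1]
    return cv2.projectPoints(p,np.zeros(3),np.zeros(3),np.array(m["K"]),np.array(m["dist"]))[0][:,0]
def R(a): return np.array([[np.cos(a),-np.sin(a)],[np.sin(a),np.cos(a)]])
E
python3 - <<'E'
from h import *
from scipy.optimize import least_squares
obs=[((0,46),(665.4,9.6)),((0,46),(670.9,13)),((0,-46),(653.5,-79)),((0,-46),(655.6,-75.8)),((0,0),(660.3,-37.4)),((0,0),(659.1,-31)),((0,0),(659.7,-32.1)),((0,0),(662.8,-34.8))]
lane=[(510,28),(508.5,28.4),(511.3,27.3),(631.1,18.4),(629.6,11.4),(570.1,18.6),(573.8,19.1)]
def f(p):
    r=[]
    for l,w in obs: r+=list(R(p[2])@l+p[:2]-w)
    for w in lane: r.append((R(-p[2])@(np.array(w)-p[:2]))[1]-46)
    return r
p=least_squares(f,[660,-34,-.1],loss="soft_l1",f_scale=4).x;print(p)
for w in lane: print(R(-p[2])@(np.array(w)-p[:2]))
out=[]
for c,(x0,x1,y0,y1),k in(("top",(265,385,35,230),3),("scene",(215,365,175,330),3)):
    im=cv2.imread(f"pics/{c}0.png")
    crop=cv2.resize(im[y0:y1,x0:x1],None,fx=k,fy=k,interpolation=cv2.INTER_CUBIC)
    def line(P,col):
        u=proj(c,[list(R(p[2])@q[:2]+p[:2])+[q[2]] for q in P]); u=((u-[x0,y0]+.5)*k-.5).round().astype(int)
        cv2.polylines(crop,[u.reshape(-1,1,2)],False,col,1)
    line([(0,-100,84),(0,100,84)],(0,0,255)); line([(-210,46,30),(200,46,30)],(0,255,255)); line([(-210,-82,30),(-210,82,30)],(255,0,255))
    line([(-210,-112,0),(-210,112,0)],(255,255,0));line([(-210,0,30),(200,0,92)],(0,255,0))
    out.append(crop)
h=max(o.shape[0] for o in out)
out=[cv2.copyMakeBorder(o,0,h-o.shape[0],0,0,0) for o in out]
cv2.imwrite("pics/fit.png",np.hstack(out))
s=arm.state();np.set_printoptions(precision=4);print(np.array(s["tool_rot"]),[a for a in dir(arm) if a[0]!='_'],s["t"])
E
```

```text
[660.59 -34.02  -0.1 ]
[-156.13   46.36]
[-157.66   46.6 ]
[-154.76   45.79]
[-34.68  49.14]
[-35.46  42.03]
[-95.38  43.13]
[-91.75  44.  ]
[ 3.1415 -0.0001  1.276 ] ['Unreachable', 'grip_point_offset', 'hand_in', 'state'] 1.3
```

View pics/fit.png

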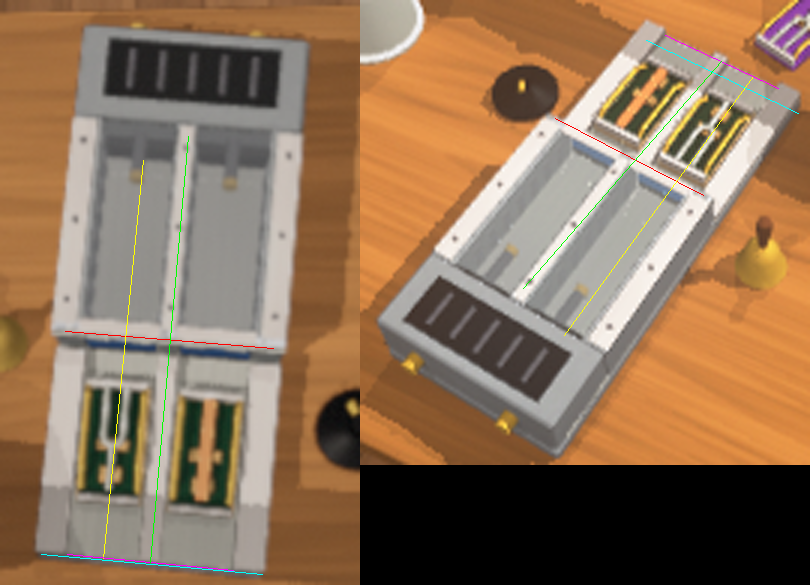

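The fit shows the tunnel at (660, −34) with yaw −0.10. The lines follow the flap edge and slide end in both views, and the fork carrier's tail is at tunnel x ≈ −156. Now I'll move up and over with the jaws shut and the jaw axis across the lane. Then I'll go high, where the limit of joint 6 should tip the tool forward.

Request:
step_arm(plan=[0,0,-40,-5.6,0,0,-40,-5.6,-36,30,-9,0,-36,30,-9,0,-36,30,-9,0,-36,30,-9,0,-36,30,-9,0,-36,30,-9,0,-36,30,-9,0,-36,30,-9,0], claw=0)

```text
t: 2.3
eef_pos: [399.9, 309.8, 384.1]
tool_rot: [3.141, -0.001, 1.472]
wrist_force: [0.7, -0.2, 0.8]
grip_width: 0.1
```

Request:
step_arm(plan=[-35,28,-10,0,-35,28,-10,0,-35,28,-10,0,-35,28,-10,0,-35,28,-10,0,-35,28,-10,0,-35,28,-10,0,-35,28,-10,0,-35,28,-10,0,-35,28,-10,0])

```text
t: 3.3
eef_pos: [643.8, -65.6, 484.0]
tool_rot: [3.141, -0.0, 1.473]
wrist_force: [0.9, -0.5, 0.6]
grip_width: 0.4
```

```bash
python3 -c "
from h import *
s=arm.state();print(s['t'],*[np.array(s[k]) for k in('q','eef_pos','tool_rot')])"
```

```text
3.3 [-0.3   0.37  0.58  0.94 -0.21  1.88  1.66] [643.79 -65.56 484.04] [ 3.14 -0.    1.47]
```

Request:
step_arm(plan=[0,10,-20,0,0,10,-20,0,0,10,-20,0,0,10,-20,0,0,10,-20,0,0,10,-20,0,0,10,-20,0,0,10,-20,0,0,10,-20,0,0,10,-20,0])

```text
t: 4.3
eef_pos: [688.2, -67.6, 594.5]
tool_rot: [3.019, 0.003, 1.473]
wrist_force: [-0.0, -0.8, 0.7]
grip_width: -0.2
```

```bash
python3 -c "
from h import *
s=arm.state();print(s['t'],*[np.array(s[k]) for k in('q','eef_pos','tool_rot')])"
```

```text
4.3 [-0.02  0.5   0.21  0.47 -0.12  2.05  1.57] [688.15 -67.59 594.55] [3.02 0.   1.47]
```

The trick works: with joint 6 at its limit, the tool tips forward by 0.12 rad in the lane's plane, and the commanded pose keeps that tilt. I'll go on upwards.

Request:
step_arm(plan=[0,0,-20,0,0,0,-20,0,0,0,-20,0,0,0,-20,0,0,0,-20,0,0,0,-20,0,0,0,-20,0,0,0,-20,0,0,0,-20,0,0,0,-20,0])

```text
t: 5.3
eef_pos: [612.4, -60.0, 691.1]
tool_rot: [2.888, 0.002, 1.473]
wrist_force: [-0.4, -0.8, -0.3]
grip_width: -0.1
```

```bash
python3 -c "
from h import *
s=arm.state();print(s['t'],*[np.array(s[k]) for k in('q','eef_pos','tool_rot')])"
```

```text
5.3 [-0.08  0.31  0.27  0.53 -0.11  2.05  1.57] [612.42 -60.01 691.1 ] [2.89 0.   1.47]
```

Request:
step_arm(plan=[0,10,-28,0,0,10,-28,0,0,10,-28,0,0,10,-28,0,0,10,-28,0,0,10,-28,0,0,10,-28,0,0,10,-28,0,0,10,-28,0,0,10,-28,0])

```text
t: 6.3
eef_pos: [562.3, -54.7, 806.9]
tool_rot: [2.663, 0.003, 1.473]
wrist_force: [0.4, 0.2, 0.1]
grip_width: -0.4
```

```bash
python3 -c "
from h import *
s=arm.state();print(s['t'],*[np.array(s[k]) for k in('q','eef_pos','tool_rot')])"
```

```text
6.3 [-0.15  0.23  0.37  0.39 -0.14  2.05  1.57] [562.31 -54.7  806.94] [2.66 0.   1.47]
```

Request:
step_arm(plan=[0,12,-28,0,0,12,-28,0,0,12,-28,0,0,12,-28,0,0,12,-28,0,0,12,-28,0,0,12,-28,0,0,0,0,0,0,0,0,0,0,0,0,0])

```text
t: 7.3
eef_pos: [510.9, -49.2, 881.1]
tool_rot: [2.512, 0.003, 1.473]
wrist_force: [0.6, -0.2, -0.3]
grip_width: -0.3
```

```bash
python3 -c "
from h import *
s=arm.state();print(s['t'],*[np.array(s[k]) for k in('q','eef_pos','tool_rot')])"
```

```text
7.3 [-0.24  0.16  0.49  0.31 -0.16  2.05  1.57] [510.95 -49.17 881.09] [2.51 0.   1.47]
```

Tilt is 0.63 rad (36°), which is enough. Now I'll descend behind the carrier's tail, keeping the orientation.

Request:
step_arm(plan=[3.7,-23.5,28.1,0,3.7,-23.5,28.1,0,3.7,-23.5,28.1,0,3.7,-23.5,28.1,0,3.7,-23.5,28.1,0,3.7,-23.5,28.1,0,3.7,-23.5,28.1,0,3.7,-23.5,28.1,0,3.7,-23.5,28.1,0,3.7,-23.5,28.1,0])

```text
t: 8.3
eef_pos: [515.9, -23.7, 644.5]
tool_rot: [2.535, 0.002, 1.457]
wrist_force: [-0.6, -0.9, -0.6]
grip_width: -0.3
```

```bash
python3 -c "
from h import *
s=arm.state();print(s['t'],*[np.array(s[k]) for k in('q','eef_pos','tool_rot')])"
```

```text
8.3 [ 0.11 -0.3  -0.12  1.37  0.04  1.46  1.45] [515.9  -23.72 644.46] [2.54 0.   1.46]
```

Request:
step_arm(plan=[5,-22.6,32.4,0,5,-22.6,32.4,0,5,-22.6,32.4,0,5,-22.6,32.4,0,5,-22.6,32.4,0,5,-22.6,32.4,0,5,-22.6,32.4,0,5,-22.6,32.4,0,5,-22.6,32.4,0,5,-22.6,32.4,0])

```text
t: 9.3
eef_pos: [555.5, 36.0, 261.5]
tool_rot: [2.585, 0.007, 1.468]
wrist_force: [0.8, -0.3, -0.5]
grip_width: -0.2
```

```bash
python3 -c "
from h import *
s=arm.state();print(s['t'],*[np.array(s[k]) for k in('q','eef_pos','tool_rot')])"
```

```text
9.3 [ 0.   -0.27 -0.19  2.1   0.16  0.78  1.19] [555.46  35.98 261.54] [2.59 0.01 1.47]
```

Request:
step_arm(plan=[-1.6,-14.8,9.8,0,-1.6,-14.8,9.8,0,-1.6,-14.8,9.8,0,-1.6,-14.8,9.8,0,-1.6,-14.8,9.8,0,-1.6,-14.8,9.8,0,-1.6,-14.8,9.8,0,-1.6,-14.8,9.8,0,-1.6,-14.8,9.8,0,-1.6,-14.8,9.8,0])

```text
t: 10.3
eef_pos: [480.1, 26.3, 101.3]
tool_rot: [2.585, 0.007, 1.468]
wrist_force: [-0.5, 0.7, -0.0]
grip_width: -0.2
```

```bash
python3 -c "
from h import *
s=arm.state();print(s['t'],*[np.array(s[k]) for k in('q','eef_pos','tool_rot')])"
```

```text
10.3 [ 0.05 -0.27 -0.27  2.44  0.26  0.44  1.03] [480.14  26.26 101.29] [2.59 0.01 1.47]
```

Request:
step_arm(plan=[0.3,-3.6,5.9,0,0.3,-3.6,5.9,0,0.3,-3.6,5.9,0,0.3,-3.6,5.9,0,0.3,-3.6,5.9,0,0.3,-3.6,5.9,0,0.3,-3.6,5.9,0,0.3,-3.6,5.9,0,0.3,-3.6,5.0,0,0,0,0,0])

```text
t: 11.3
eef_pos: [487.5, 30.2, 48.4]
tool_rot: [2.589, 0.007, 1.467]
wrist_force: [-0.4, 0.6, 0.6]
grip_width: -0.1
```

```bash
python3 - <<'E'
from h import *
s=arm.state();print(s['t'],*[np.array(s[k]) for k in('q','eef_pos','tool_rot','wrist_force')])
out=[]
for c,(x0,x1,y0,y1),k in(("top",(265,385,120,250),3),("scene",(265,395,140,260),3)):
    im=vision.read_camera(c)
    out.append(cv2.resize(im[y0:y1,x0:x1],None,fx=k,fy=k,interpolation=cv2.INTER_CUBIC))
    print(c,proj(c,s['eef_pos']),[(np.array(r["xyz"]),round(r["score"],2)) for r in vision.spot_point(c,"fork_carrier_push")[:3]])
h=max(o.shape[0] for o in out)
cv2.imwrite("pics/near.png",np.hstack([cv2.copyMakeBorder(o,0,h-o.shape[0],0,0,0) for o in out]))
E
```

```text
11.3 [ 1.04 -0.27 -1.2   2.45 -0.32  0.27  1.55] [487.51  30.22  48.37] [2.59 0.01 1.47] [-0.37  0.58  0.58]
top [[299.6  209.41]] [(array([508.8,  25.3,  37.6]), 0.64)]
scene [[341.55 202.8 ]] [(array([511.3,  26.4,  42.9]), 0.74), (array([285.9,  70.5,   7.7]), 0.57), (array([569.6,  18.7,  26.6]), 0.22)]
```

View pics/near.png

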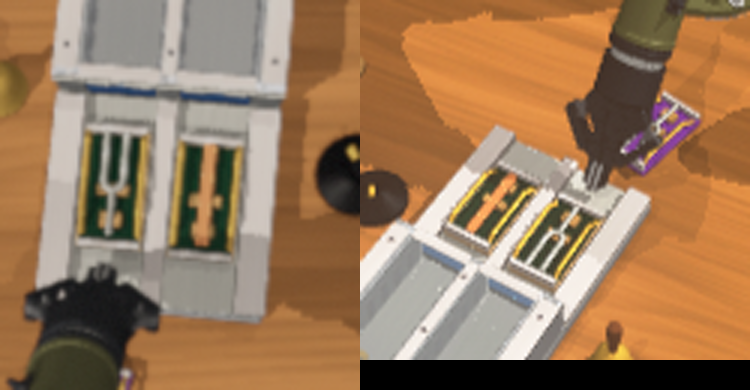

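The near view shows the shut fingertips in the middle of the left lane, at crop (100,272) in top and (597,180) in scene. They are just behind the fork carrier's tail plate, with a gap of about 12 mm. I'll lower 10 mm more, slowly.

Request:
step_arm(plan=[0,-0.2,1,0,0,-0.2,1,0,0,-0.2,1,0,0,-0.2,1,0,0,-0.2,1,0,0,-0.2,1,0,0,-0.2,1,0,0,-0.2,1,0,0,-0.2,1,0,0,-0.2,1,0])

```text
t: 12.5
eef_pos: [491.4, 29.9, 39.4]
tool_rot: [2.588, 0.007, 1.468]
wrist_force: [0.5, -0.7, 0.0]
grip_width: -0.1
```

```bash
python3 -c "
from h import *
s=arm.state();print(s['t'],*[np.array(s[k]) for k in('q','eef_pos','tool_rot','wrist_force')])"
```

```text
12.5 [ 1.14 -0.24 -1.29  2.45 -0.28  0.24  1.52] [491.42  29.89  39.45] [2.59 0.01 1.47] [ 0.54 -0.72  0.04]
```

Request:
step_arm(plan=[0,1.2,0.9,0,0,1.2,0.9,0,0,1.2,0.9,0,0,1.2,0.9,0,0,1.2,0.9,0,0,1.2,0.9,0,0,1.2,0.9,0,0,1.2,0.9,0,0,1.2,0.9,0,0,1.2,0.9,0])

```text
t: 13.5
eef_pos: [505.6, 28.2, 37.6]
tool_rot: [2.589, 0.008, 1.468]
wrist_force: [-4.6, 0.2, 3.7]
grip_width: -0.1
```

```bash
python3 -c "
from h import *
s=arm.state();print(s['t'],*[np.array(s[k]) for k in('q','eef_pos','tool_rot','wrist_force')])
print(R(.1)@(np.array(s['eef_pos'])[:2]-[660.6,-34]))"
```

```text
13.5 [ 1.22 -0.16 -1.38  2.42  0.02  0.23  1.25] [505.61  28.21  37.65] [2.59 0.01 1.47] [-4.62  0.2   3.74]
[-160.43   46.42]
```

Request:
step_arm(plan=[0,2.2,1.2,0,0,2.2,1.2,0,0,2.2,1.2,0,0,2.2,1.2,0,0,2.2,1.2,0,0,2.2,1.2,0,0,2.2,1.2,0,0,2.2,1.3,0,0,2.2,1.3,0,0,2.2,1.3,0])

```text
t: 14.5
eef_pos: [530.6, 25.6, 38.6]
tool_rot: [2.589, 0.007, 1.467]
wrist_force: [-1.4, 0.8, -1.0]
grip_width: -0.2
```

```bash
python3 -c "
from h import *
s=arm.state();print(s['t'],*[np.array(s[k]) for k in('q','eef_pos','tool_rot','wrist_force')])
print(R(.1)@(np.array(s['eef_pos'])[:2]-[660.6,-34]))
for c in('top','scene'):
  vision.read_camera(c)
  for q in ('fork_carrier_push','fork_carrier_nose','fork_carrier'): print(c,q,[(R(.1)@(np.array(r['xyz'])[:2]-[660.6,-34]),r['xyz'][2],round(r['score'],2)) for r in vision.spot_point(c,q)[:2]])"
```

```text
14.5 [ 1.14  0.06 -1.34  2.37  0.77  0.31  0.6 ] [530.64  25.55  38.58] [2.59 0.01 1.47] [-1.41  0.8  -1.05]
[-135.26   46.28]
top fork_carrier_push [(array([-125.84,   45.16]), 36.5, 0.67)]
top fork_carrier_nose [(array([-6.64, 43.15]), 34.8, 0.61), (array([-267.21,   40.83]), 14.1, 0.43)]
top fork_carrier [(array([-66.56,  41.36]), 32.3, 0.64), (array([-329.77,   56.36]), 0.1, 0.6)]
scene fork_carrier_push [(array([-127.29,   46.63]), 39.7, 0.92), (array([-382.21,   62.15]), 8.2, 0.83)]
scene fork_carrier_nose [(array([-268.6 ,   41.69]), 12.6, 0.62), (array([-8.17, 44.41]), 38.5, 0.6)]
scene fork_carrier [(array([-66.8 ,  41.74]), 24.8, 0.92), (array([-326.73,   52.04]), -3.3, 0.65)]
```

The carrier's tail is at tunnel x −126, which equals fingertip + 9 as predicted, and the push force is about 1.5 N. I'll push on steadily.

Request:
step_arm(plan=[0,2.6,1.6,0,0,2.6,1.6,0,0,2.6,1.6,0,0,2.6,1.6,0,0,2.6,1.6,0,0,2.6,1.6,0,0,2.6,1.6,0,0,2.6,1.6,0,0,2.6,1.6,0,0,2.6,1.6,0])

```text
t: 15.9
eef_pos: [561.9, 22.6, 39.3]
tool_rot: [2.588, 0.007, 1.468]
wrist_force: [-1.4, -0.9, -1.0]
grip_width: -0.1
```

Request:
step_arm(plan=[0,2.6,1.6,0,0,2.6,1.6,0,0,2.6,1.6,0,0,2.6,1.6,0,0,2.6,1.6,0,0,2.6,1.6,0,0,2.6,1.6,0,0,2.6,1.6,0,0,2.6,1.6,0,0,2.6,1.6,0])

```text
t: 16.9
eef_pos: [592.3, 19.5, 39.4]
tool_rot: [2.588, 0.007, 1.468]
wrist_force: [-1.3, 0.8, -1.2]
grip_width: -0.4
```

```bash
python3 -c "
from h import *
s=arm.state();print(s['t'],*[np.array(s[k]) for k in('q','eef_pos','tool_rot','wrist_force')])
print(R(.1)@(np.array(s['eef_pos'])[:2]-[660.6,-34]))
for c in('top','scene'):
  vision.read_camera(c)
  for q in ('fork_carrier_push','fork_carrier'): print(c,q,[(R(.1)@(np.array(r['xyz'])[:2]-[660.6,-34]),r['xyz'][2],round(r['score'],2)) for r in vision.spot_point(c,q)[:2]])"
```

```text
16.9 [ 0.91  0.27 -1.13  2.24  1.07  0.43  0.42] [592.32  19.45  39.44] [2.59 0.01 1.47] [-1.25  0.82 -1.23]
[-73.27  46.37]
top fork_carrier_push [(array([-99.41, -43.94]), 32.3, 0.37)]
top fork_carrier [(array([-3.19, 43.8 ]), 31.1, 0.72)]
scene fork_carrier_push [(array([-384.6 ,   60.91]), 6.2, 0.8), (array([-62.81,  45.05]), 38.5, 0.47)]
scene fork_carrier [(array([-2.8 , 42.93]), 27.3, 0.66), (array([-325.31,   53.89]), -2.1, 0.63)]
```

Request:
step_arm(plan=[0,2.6,1.65,0,0,2.6,1.65,0,0,2.6,1.65,0,0,2.6,1.65,0,0,2.6,1.65,0,0,2.6,1.65,0,0,2.6,1.65,0,0,2.6,1.65,0,0,2.6,1.65,0,0,2.6,1.65,0])

```text
t: 18.2
eef_pos: [622.7, 16.6, 39.1]
tool_rot: [2.588, 0.007, 1.468]
wrist_force: [-5.4, -0.4, 4.9]
grip_width: -0.2
```

Request:
step_arm(plan=[0,2.6,1.65,0,0,2.6,1.65,0,0,2.6,1.65,0,0,2.6,1.65,0,0,2.6,1.65,0,0,2.6,1.65,0,0,2.6,1.65,0,0,2.6,1.65,0,0,2.6,1.65,0,0,2.6,1.65,0])

```text
t: 19.2
eef_pos: [653.3, 13.5, 38.7]
tool_rot: [2.588, 0.007, 1.468]
wrist_force: [-5.1, 1.3, 4.0]
grip_width: 0.1
```

```bash
python3 - <<'E'
from h import *
s=arm.state();print(s['t'],*[np.array(s[k]) for k in('q','eef_pos','tool_rot','wrist_force')])
print(R(.1)@(np.array(s['eef_pos'])[:2]-[660.6,-34]))
out=[]
for c,(x0,x1,y0,y1),k in(("top",(265,385,80,230),3),("scene",(250,370,150,300),3)):
    im=vision.read_camera(c)
    out.append(cv2.resize(im[y0:y1,x0:x1],None,fx=k,fy=k,interpolation=cv2.INTER_CUBIC))
    for q in ('left_mouth','right_mouth','lintel','fork_carrier'): print(c,q,[(R(.1)@(np.array(r['xyz'])[:2]-[660.6,-34]),r['xyz'][2],round(r['score'],2)) for r in vision.spot_point(c,q)[:2]])
cv2.imwrite("pics/mid.png",np.hstack(out))
E
```

```text
19.2 [ 0.81  0.42 -1.04  2.1   1.15  0.51  0.42] [653.28  13.49  38.71] [2.59 0.01 1.47] [-5.12  1.3   3.98]
[-12.02  46.52]
top left_mouth [(array([ 3.52, 46.08]), 29.8, 0.83)]
top right_mouth [(array([  1.74, -45.35]), 29.6, 0.93)]
top lintel [(array([3.36, 5.56]), 85.6, 0.82)]
top fork_carrier [(array([-326.75,   56.26]), -1.8, 0.54)]
scene left_mouth [(array([ 1.36, 41.54]), 34.9, 0.56)]
scene right_mouth [(array([-217.46, -359.91]), 10.4, 0.69), (array([-219.68, -536.11]), 1.2, 0.67)]
scene lintel [(array([-3.04, -1.71]), 87.6, 0.73)]
scene fork_carrier [(array([-323.04,   57.34]), 1.9, 0.97)]
```

View pics/mid.png

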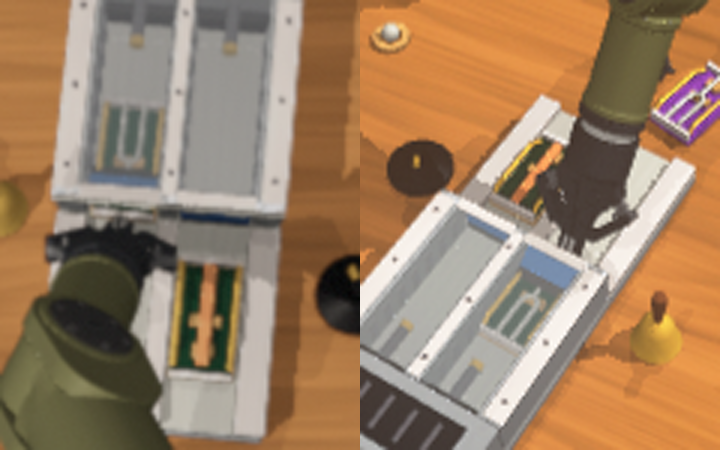

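In the picture the fork carrier lies under the clear window (crop top (133,135)), with the left flap swung inwards over it. The fingers are at the mouth and the bar carrier is unmoved. The tail is now about at the flap line. For the last stretch I'll push about 23 mm and slow to a stop.

Request:
step_arm(plan=[0,2.6,1.6,0,0,2.6,1.6,0,0,2.6,1.6,0,0,2.6,1.6,0,0,2.6,1.6,0,0,2.6,1.6,0,0,2.2,1.4,0,0,1.5,0.9,0,0,0.8,0.5,0,0,0,0,0])

```text
t: 20.7
eef_pos: [676.5, 10.6, 38.5]
tool_rot: [2.588, 0.007, 1.467]
wrist_force: [-3.6, -0.4, 1.1]
grip_width: 0.3
```

```bash
python3 - <<'E'
from h import *
s=arm.state();print(s['t'],*[np.array(s[k]) for k in('q','eef_pos','tool_rot','wrist_force')])
print(R(.1)@(np.array(s['eef_pos'])[:2]-[660.6,-34]))
c='top';im=vision.read_camera(c)
for q in ('fork_carrier_nose','fork_carrier_push','fork_carrier','fork'): print(q,[(R(.1)@(np.array(r['xyz'])[:2]-[660.6,-34]),r['xyz'][2],round(r['score'],2)) for r in vision.spot_point(c,q)[:3]])
E
```

```text
20.7 [ 0.78  0.46 -1.02  2.05  1.17  0.54  0.44] [676.53  10.64  38.5 ] [2.59 0.01 1.47] [-3.62 -0.36  1.06]
[11.39 46.  ]
fork_carrier_nose [(array([-264.21,   43.94]), 10.8, 0.78)]
fork_carrier_push [(array([-386.59,   66.74]), 10.9, 0.58)]
fork_carrier [(array([-328.9 ,   54.64]), -1.9, 0.59)]
fork [(array([-323.46,   55.49]), 1.1, 0.48)]
```

Request:
step_arm(plan=[0,0.85,0.5,0,0,0.85,0.5,0,0,0,0,0,0,-1.3,-0.8,0,0,-2.6,-1.6,0,0,-4.3,-2.6,0,0,-5.1,-3.1,0,0,-6,-3.7,0,0,-6.8,-4.2,0,0,-6.8,-4.2,0])

```text
t: 21.95
eef_pos: [639.6, 14.6, 38.7]
tool_rot: [2.588, 0.007, 1.468]
wrist_force: [-0.5, 0.6, 0.2]
grip_width: -0.3
```

Request:
step_arm(plan=[0,-8.5,-5.2,0,0,-8.5,-5.2,0,0,-8.5,-5.2,0,0,-8.5,-5.2,0,0,-8.5,-5.2,0,0,-2,-12,0,0,2,-20,0,0,2,-25,0,0,2,-25,0,0,2,-25,0])

```text
t: 22.95
eef_pos: [549.4, 16.5, 88.2]
tool_rot: [2.62, 0.022, 1.46]
wrist_force: [-0.2, -1.2, -1.3]
grip_width: -0.5
```

```bash
python3 - <<'E'
from h import *
s=arm.state();print(s['t'],*[np.array(s[k]) for k in('eef_pos','tool_rot','wrist_force')])
out=[]
for c,(x0,x1,y0,y1),k in(("top",(265,385,80,230),3),("scene",(250,370,150,300),3)):
    im=vision.read_camera(c)
    out.append(cv2.resize(im[y0:y1,x0:x1],None,fx=k,fy=k,interpolation=cv2.INTER_CUBIC))
    for q in ('fork_carrier','fork_carrier_push','fork_carrier_nose','bar_carrier'): print(c,q,[(R(.1)@(np.array(r['xyz'])[:2]-[660.6,-34]),r['xyz'][2],round(r['score'],2)) for r in vision.spot_point(c,q)[:2]])
cv2.imwrite("pics/end.png",np.hstack(out))
E
```

```text
22.95 [549.42  16.52  88.24] [2.62 0.02 1.46] [-0.24 -1.16 -1.26]
top fork_carrier [(array([-163.56,  514.24]), 7.7, 0.36)]
top fork_carrier_push [(array([ -55.92, -192.95]), -2.1, 0.31)]
top fork_carrier_nose [(array([-265.79,   38.66]), 11.4, 0.53)]
top bar_carrier [(array([-95.26, -42.22]), 32.6, 0.83), (array([ 3.47, 42.56]), 28.3, 0.54)]
scene fork_carrier [(array([-326.92,   53.93]), -4.0, 0.65)]
scene fork_carrier_push [(array([-382.8 ,   65.01]), 6.8, 0.87)]
scene fork_carrier_nose [(array([-268.17,   42.34]), 13.6, 0.88)]
scene bar_carrier [(array([-93.46, -51.19]), 31.4, 0.79), (array([ -55.62, -193.92]), 4.3, 0.49)]
```

View pics/end.png

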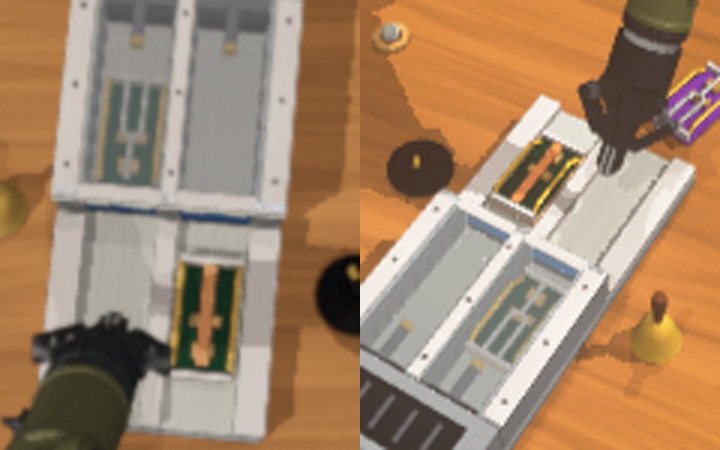

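The left flap hangs shut again: the blue strip at crop top (118,208) matches the right one. The carrier lies wholly under the window with its tail at about (130,183), and the bar carrier is unmoved. I'll raise the hand clear and settle, then check before handing in.

Request:
step_arm(plan=[0,3.8,-6.5,0,0,3.8,-6.5,0,0,3.8,-6.5,0,0,3.8,-6.5,0,0,3.8,-6.5,0,0,3.8,-6.5,0,0,3.8,-6.5,0,0,3.8,-6.5,0,0,0,0,0,0,0,0,0])

```text
t: 24.45
eef_pos: [550.9, 18.2, 148.8]
tool_rot: [2.619, 0.022, 1.461]
wrist_force: [-0.4, -0.9, 0.1]
grip_width: -0.2
```

```bash
python3 - <<'E'
from h import *
s=arm.state();print(s['t'],*[np.array(s[k]) for k in('eef_pos','dq','wrist_force')])
im=vision.read_camera("top")
for q in("flap_left","flap_right"):
    for r in vision.silhouettes("top",q)[:3]:
        v,u=np.nonzero(r["region"]);print(q,round(r["score"],2),u.min(),u.max(),v.min(),v.max(),len(u))
# predicted tail plate top (z=48) at x'=21, y'=46 vs. picture
o=np.array([660.6,-34]);print(proj("top",[[*(R(-.1)@[x,46]+o),48] for x in(16,21,26,141)]))
cv2.imwrite("pics/fin.png",cv2.resize(im[95:165,285:355],None,fx=8,fy=8,interpolation=cv2.INTER_CUBIC))
E
```

```text
24.45 [550.87  18.21 148.76] [ 0.01  0.01 -0.01  0.01  0.    0.    0.  ] [-0.38 -0.93  0.09]
flap_left 0.61 295 316 147 152 74
flap_right 0.49 325 347 149 155 105
[[306.19 144.61]
 [306.35 142.98]
 [306.51 141.35]
 [310.14 104.29]]
```

View pics/fin.png

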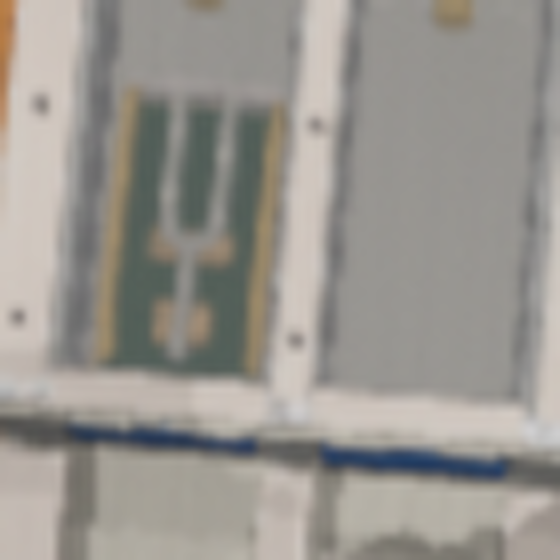

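The silhouette of the left flap is a bit thinner than that of the right. I'll compare it with the first picture, and check the tail's position against the lintel.

```bash
python3 - <<'E'
from h import *
o=np.array([660.6,-34])
for c in("top","scene"):
    a=cv2.imread(f"pics/{c}0.png");b=vision.read_camera(c);cv2.imwrite(f"pics/{c}9.png",b)
    for n,y in(("L",46),("R",-46)):
        u=proj(c,[[*(R(-.1)@[0,y]+o),65]])[0].round().astype(int)
        for im in(a,b):
            w=im[u[1]-16:u[1]+16,u[0]-18:u[0]+18].astype(int)
            m=(w[...,0]-w[...,2]>30);v,q=np.nonzero(m);print(c,n,m.sum(),(w[...,0]-w[...,2]).clip(0).sum(),v.mean()+u[1]-16,q.mean()+u[0]-18)
g=cv2.cvtColor(cv2.imread("pics/top9.png"),cv2.COLOR_BGR2GRAY)
print("col 308 rows 100-112",g[100:113,306:312].mean(1)); 
print("col 306 rows 136-152",g[136:153,303:309].mean(1).round())
P=lambda x,y,z:proj("top",[[*(R(-.1)@[x,y]+o),z]])[0]
print("nose top 141,z52",P(141,46,52),"lintel rear top",P(14,46,89),"front top",P(0,46,89),"rail end 21,z60",P(21,46,60),"window-wall")
E
```

```text
top L 43 2329 149.86046511627907 305.4186046511628
top L 20 1621 149.4 305.3
top R 39 2437 152.33333333333334 335.8974358974359
top R 40 2476 152.3 335.875
scene L 27 1469 236.07407407407408 312.2962962962963
scene L 33 1782 236.78787878787878 313.27272727272725
scene R 24 1402 227.75 296.5
scene R 25 1522 228.4 297.6
col 308 rows 100-112 [148.67 148.33 148.33 148.5  151.33 153.83 145.33 130.5  120.83 110.83
 111.33 112.17 110.  ]
col 306 rows 136-152 [130. 124. 114. 106.  98. 116. 156. 180. 183. 185. 174. 151. 124.  68.
  63. 115. 156.]
nose top 141,z52 [310.08 103.77] lintel rear top [305.29 141.26] front top [304.82 146.01] rail end 21,z60 [306.12 141.81] window-wall
```

Request:
step_arm(plan=[0,12,-21,0,0,12,-21,0,0,12,-21,0,0,12,-21,0,0,12,-21,0,0,12,-21,0,0,12,-21,0,0,12,-21,0,0,12,-21,0,0,0,0,0])

```text
t: 25.7
eef_pos: [552.4, 23.6, 370.4]
tool_rot: [2.613, 0.021, 1.462]
wrist_force: [-0.4, 0.9, 1.1]
grip_width: 0.1
```

```bash
python3 - <<'E'
from h import *
o=np.array([660.6,-34]); print(arm.state()['t'])
rows=[]
for c,(x0,x1,y0,y1) in(("top",(288,354,135,162)),("scene",(280,340,210,250))):
    a=cv2.imread(f"pics/{c}0.png");b=vision.read_camera(c);cv2.imwrite(f"pics/{c}10.png",b)
    k=390/(x1-x0)
    rows.append(np.hstack([cv2.resize(i[y0:y1,x0:x1],(390,int((y1-y0)*k)),interpolation=cv2.INTER_NEAREST) for i in(a,b)]))
    for n,y in(("L",46),("R",-46)):
        u=proj(c,[[*(R(-.1)@[0,y]+o),65]])[0].round().astype(int)
        for im in(a,b):
            w=im[u[1]-16:u[1]+16,u[0]-18:u[0]+18].astype(int);d=(w[...,0]-w[...,2]-12).clip(0);v,q=np.indices(d.shape)
            print(c,n,(d>18).sum(),d.sum(),(d*v).sum()/d.sum()+u[1]-16,(d*q).sum()/d.sum()+u[0]-18)
cv2.imwrite("pics/cmp.png",np.vstack(rows))
E
```

```text
25.7
top L 43 1564 149.73209718670077 304.97058823529414
top L 23 731 149.4404924760602 305.29411764705884
top R 39 1625 152.272 336.26153846153846
top R 43 1704 152.27406103286384 336.22417840375584
scene L 27 852 236.1255868544601 312.556338028169
scene L 34 1010 236.37524752475247 312.6851485148515
scene R 24 795 227.3245283018868 295.6566037735849
scene R 25 824 227.8495145631068 296.55825242718447
```

View pics/cmp.png

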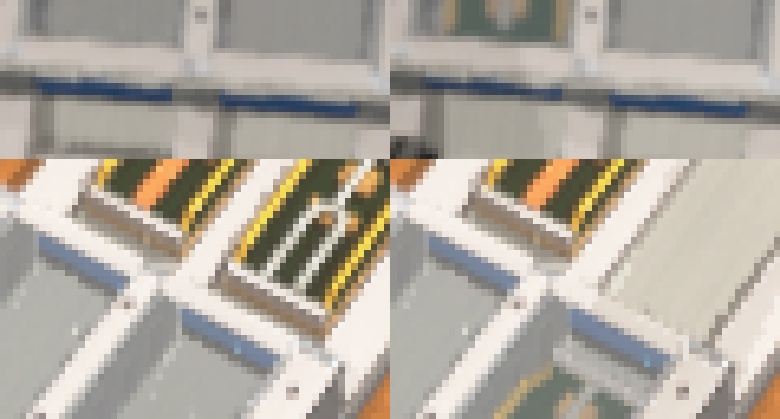

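```bash
python3 - <<'E'
from h import *
def strip(w,n):
    w=w.astype(int);d=(w[...,0]-w[...,2]-12).clip(0);v=np.indices(d.shape)[0]
    print(n,(d>18).sum(),d.sum(),d.sum(1))
for f,y0 in(("near",120),("end",80)):
    im=cv2.imread(f"pics/{f}.png")[:, :360]; n=im.shape[0]//3 if f=="end" else 130
    im=cv2.resize(im[:n*3],(120,n),interpolation=cv2.INTER_AREA)
    strip(im[144-y0:157-y0,294-265:318-265],f+" L");strip(im[144-y0:157-y0,324-265:350-265],f+" R")
for f in("top0","top10"):
    im=cv2.imread(f"pics/{f}.png");strip(im[144:157,294:318],f+" L");strip(im[144:157,324:350],f+" R")
print(arm.state()['t'])
E
```

```text
near L 43 1517 [  0   0   0   0  68 530 687 232   0   0   0   0   0]
near R 42 1571 [  0   0   0   0   0   0   1 270 700 519  81   0   0]
end L 9 515 [  0   0   0   0  27 270 210   8   0   0   0   0   0]
end R 39 1581 [  0   0   0   0   0   0   1 270 705 524  81   0   0]
top0 L 43 1564 [  0   0   0   0  60 542 719 243   0   0   0   0   0]
top0 R 39 1625 [  0   0   0   0   0   0   3 261 733 547  81   0   0]
top10 L 23 730 [  0   0   0   0  40 363 291  36   0   0   0   0   0]
top10 R 43 1704 [  0   0   0   0   0   0   3 277 762 574  88   0   0]
25.8
```

Request:
step_arm(plan=[40,-5,0,0,40,-5,0,0,40,-5,0,0,40,-5,0,0,40,-5,0,0,40,-5,0,0,40,-5,0,0,40,-5,0,0,40,-5,0,0,0,0,0,0])

```text
t: 26.8
eef_pos: [548.6, 390.1, 331.0]
tool_rot: [2.628, 0.021, 1.47]
wrist_force: [-0.7, 0.5, -2.2]
grip_width: 0.0
```

```bash
cat > chk.py <<'E'
from h import *
def strip(w,n):
    w=w.astype(int);d=(w[...,0]-w[...,2]-12).clip(0);print(n,(d>18).sum(),d.sum(),d.sum(1))
im=vision.read_camera("top");cv2.imwrite("pics/top11.png",im);strip(im[144:157,294:318],"L");strip(im[144:157,324:350],"R")
a=cv2.imread("pics/top0.png");print("B,G,R rows 146-153 L before/after");print(a[146:154,300:312].mean(1));print(im[146:154,300:312].mean(1))
s=arm.state();print(s['t'],np.array(s['eef_pos']),np.array(s['q']))
E
python3 chk.py
```

```text
L 5 424 [  0   0   0   0  23 236 146  19   0   0   0   0   0]
R 27 999 [  0   0   0   0   0   0   0 167 454 336  42   0   0]
B,G,R rows 146-153 L before/after
[[175.83 183.5  190.83]
 [157.42 164.58 168.83]
 [141.17 139.83 138.58]
 [108.83  85.75  71.33]
 [ 95.17  64.75  44.17]
 [ 97.    88.5   83.67]
 [131.   139.33 142.92]
 [159.   168.83 173.25]]
[[133.   140.08 147.67]
 [114.58 120.83 124.83]
 [ 99.08  98.58  97.67]
 [ 75.42  60.25  50.58]
 [ 75.5   65.33  60.42]
 [114.58 121.   123.75]
 [149.58 159.5  163.67]
 [152.17 162.25 166.67]]
26.85 [549.56 387.   331.95] [-0.06  0.19 -0.93  1.58  0.65  1.26  0.36]
```

The light interferes here, but the lower edge of the left flap does seem a fraction of a pixel further in than before. I'll measure the tail directly in the scene view, by laying the model over it.

```bash
python3 - <<'E'
from h import *
o=np.array([660.6,-34]);x0,x1,y0,y1=285,335,215,265;k=11
outs=[]
for ov in(0,1):
    im=cv2.imread("pics/scene10.png");cr=cv2.resize(im[y0:y1,x0:x1],None,fx=k if 0 else 8,fy=8,interpolation=cv2.INTER_CUBIC)
    if ov:
        for P,col in(([(0,12,84),(0,80,84)],(0,0,255)),([(14,12,89),(14,80,89)],(0,0,255)),([(2.5,12,45),(2.5,80,45)],(255,0,0)),
            ([(21,15,48),(21,77,48)],(0,255,0)),([(11,15,48),(11,77,48)],(0,255,255)),([(141,15,52),(141,77,52)],(0,255,0)),([(21,15,30),(21,77,30)],(255,0,255))):
            u=proj("scene",[[*(R(-.1)@q[:2]+o),q[2]] for q in P]);u=((u-[x0,y0]+.5)*8-.5).round().astype(int)
            cv2.polylines(cr,[u.reshape(-1,1,2)],False,col,1)
    outs.append(cr)
cv2.imwrite("pics/ov.png",np.hstack(outs))
E
```

```text
(no output)
```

View pics/ov.png

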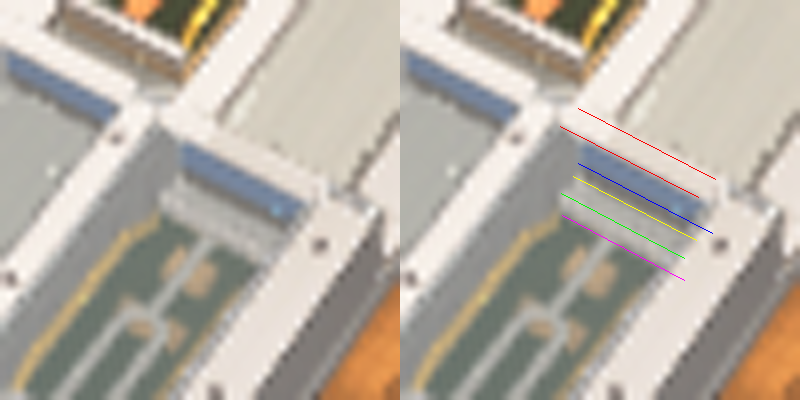

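```bash
python3 - <<'E'
from h import *
o=np.array([660.6,-34])
def prof(c,f,z,xs,ys):
    im=cv2.imread(f"pics/{f}.png").astype(np.float32)
    P=[[*(R(-.1)@[x,y]+o),z] for x in xs for y in ys];u=proj(c,P).astype(np.float32)
    v=cv2.remap(im,u[:,0].reshape(len(xs),-1),u[:,1].reshape(len(xs),-1),cv2.INTER_LINEAR)
    return v.mean(1).round().astype(int)
def show(t,c,f,z,xs,ys): print(t,f); print(" ".join(f"{x}:{'/'.join(map(str,p))}" for x,p in zip(xs,prof(c,f,z,xs,ys))))
L=np.arange(26,62,2);Rr=-L
for c in("scene","top"):
    show("lintel rear z89",c,c+"10",89,range(2,30,2),L)
    show("lintel front z89 (x0)",c,c+"10",89,range(-10,8,2),L)
    show("nose plate z52 L",c,c+"10",52,range(126,156,2),np.r_[20:29:2,64:73:2])
    show("slide end z30 (x-210)",c,c+"10",30,range(-222,-198,2),-L)
for f in("scene0","scene10"):
    show("flap z45 L","scene",f,45,range(-4,36,2),L); show("flap z45 R","scene",f,45,range(-4,36,2),Rr)
E
```

```text
lintel rear z89 scene10
2:207/217/226 4:214/223/232 6:213/223/232 8:212/222/231 10:209/218/227 12:198/205/214 14:178/177/180 16:161/149/143 18:156/136/124 20:157/135/121 22:154/134/122 24:147/132/122 26:135/128/124 28:128/128/129
lintel front z89 (x0) scene10
-10:194/206/213 -8:193/206/213 -6:192/204/212 -4:190/203/210 -2:189/202/211 0:196/208/217 2:207/217/226 4:214/223/232 6:213/223/232
nose plate z52 L scene10
126:115/128/125 128:114/127/124 130:117/127/125 132:131/140/139 134:153/159/161 136:171/176/179 138:175/180/184 140:169/174/178 142:162/168/173 144:157/166/172 146:153/164/172 148:159/168/173 150:166/173/175 152:168/174/175 154:167/172/173
slide end z30 (x-210) scene10
-222:70/133/209 -220:69/132/207 -218:71/132/206 -216:80/136/206 -214:100/148/210 -212:130/168/215 -210:167/194/222 -208:199/217/229 -206:214/226/232 -204:216/227/232 -202:216/227/232 -200:215/227/231
lintel rear z89 top10
2:176/184/192 4:180/188/197 6:180/188/197 8:179/186/195 10:175/182/190 12:156/163/169 14:130/137/137 16:105/112/105 18:97/103/93 20:98/104/94 22:101/107/99 24:103/110/105 26:106/115/113 28:10
[... 1210 characters left out ...]
:172/179/179 28:172/179/180 30:172/179/180 32:173/180/181 34:175/182/183
flap z45 L scene10
-4:157/134/120 -2:156/134/120 0:152/133/120 2:139/128/120 4:125/122/121 6:122/125/127 8:132/137/140 10:150/155/157 12:163/169/171 14:168/174/176 16:169/175/178 18:172/178/181 20:177/183/187 22:177/183/187 24:170/176/180 26:157/164/167 28:141/150/150 30:128/137/134 32:123/131/126 34:122/131/126
flap z45 R scene10
-4:156/136/124 -2:154/134/123 0:145/131/123 2:132/127/124 4:127/129/131 6:138/142/145 8:155/161/163 10:166/172/174 12:169/175/177 14:170/177/179 16:171/178/179 18:172/179/180 20:172/179/180 22:172/179/180 24:172/179/180 26:171/178/179 28:171/178/180 30:171/178/179 32:172/179/180 34:174/182/183
```

The lintel's rear edge lies at tunnel x 14 in both cameras, so the frame fit holds. The nose plate puts the tail at x ≈ 19–20, past the required 16. There is clear slide between the hanging flap and the tail plate, so nothing holds the flap. It rests about 2 mm (0.05 rad) from its first position and is static. The arm is away and free, so I'm handing in.

```bash
python3 -c "
from station import arm
s=arm.state();print(s['t'],s['wrist_force']);print(arm.hand_in())"
```

```text
26.85 [-0.18368415 -0.72384311  0.16051829]
the job is handed in; nothing more can be done
None
```

The fork carrier is wholly inside the left lane of the tunnel and the flap has dropped behind it. I handed the job in at 26.9 s with the arm well clear of everything.

**How it was done:** A row cannot tilt the tool. I raised the arm until joint 6 reached its limit, which tipped the shut fingers forward, and they were at about 32° for the push. They then pushed the tail plate at about 30 mm/s, slowing at the end. Wrist readings taken between moves stayed within about 5 N per axis. I then drew the fingers straight back out.

**Last checks:**
- **Carrier position:** both cameras put the tail roughly 19–20 mm past the flap line, while the fingertip position gave about 22 mm. The margin over the required 16 mm is therefore about 3 mm, with errors of 2–3 mm.
- **Flap:** it hangs down with clear slide between it and the carrier's tail, and it is no longer moving. It is not quite as shut as in the first picture: its lower edge rests about 2 mm (0.05 rad) further in. I took this to be hinge friction and left it.
- **Other things:** the bar carrier looks unmoved, and the bell, stand base and purple look-alike showed no change in the pictures. I did not measure the rest of the bench.
- **Push direction:** while the fingertips drifted down during the push, the wrist showed about 4–5 N upward, probably friction on the tail plate. I saw no tipping of the carrier in the pictures.

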